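# Hang the lower tube carrier under a spring balance and log the weight

## Robot

A 7-joint arm with a two-finger parallel gripper is mounted at the origin on the work surface. World frame = base frame: x ahead of the robot, y to its left, z up, the work surface at z = 0. Lengths are in mm, angles in degrees, forces in N, time in s.
With the tool pointing down it reaches from about 425 to 975 mm from the base axis. Payload 16.7 kg.
Tool frame: the origin (TCP) lies at the very end of the fingers, on their centre line; the grasp point (between the pads) lies 19 mm behind it; z points along the fingers, y is the line along which they close (so a half turn about z gives the same grasp; the last joint's range is limited). The gripper opens to 85 mm and grips with 20 to 120 N. Pads are 22 mm wide; open, the fingers measure 114 mm over their backs; the gripper's body (76 mm by 85 mm) begins 54 mm behind the grasp point. The pads swing forward as they close: fully open they stand 13 mm farther back than shut.
Start: joints at [-75.716, 24.414, 4.234, 92.017, -1.954, 63.644, -3.845], TCP at [262.112, 621.991, 231.302] pointing down, gripper open.
Joint ranges: [-163.25, 163.25], [-28.42, 122.38], [-70.27, 78.77], [12.13, 141.07], [-58.53, 238.53], [9.26, 117.41], [-156.51, 156.51]. Speed limits (degrees/s): [108.29, 108.29, 136.94, 136.94, 172.46, 172.46, 172.46].

## Interface

Orientations are given as a 3x3 rotation matrix whose columns are the frame's x, y, z axes.
In Python, from workcell import get_obs, imaging, env gives the robot as it stands.
- The arm moves only by the shell command python3 -m pendant 'ROWS'. ROWS is JSON, a list of rows, each an object of numbers: "tx", "ty", "tz": the shift along the world's x, y, z normalised to -1 to 1, where 1 is 0.1 m; "wx", "wy", "wz": the turn, a rotation vector about the world's x, y, z normalised to -1 to 1, where 1 is 90 degrees; "gripper": the opening, from 0 (shut) to 1 (fully open). A call has 1 to 12 rows; each row shifts and turns the commanded pose from where the row before left it; what a row does not reach is not made up. A row lasts 1/12 s, in which the tool goes at most 41.7 mm and 7.16 degrees, less where a joint would pass 70% of its speed; a pose out of reach is approached as far as the arm can. A call with a number of a shift or a turn outside -1 to 1 is refused whole. A call with a gripper value outside its range is refused whole. The fingers move at their own pace and stop on an object; the grip force is fixed at half the most. Time passes only in rows, so rows that do not move let the fingers close. It gives the time, the measured TCP pose, the force, the opening and the grip force at its end, in the units of the state.
- get_obs(): the state, without advancing time (a new reading comes with each control period).
- imaging.grab_frame(name): name is "scene" or "top"; returns a dict with "pixels" (480x640x3 uint8, blue, green, red), "z_map" (480x640 float32, mm along the optical axis (not along the pixel's ray), 0 where there is no reading), "vertical_fov" (degrees; the focal length in pixels is half the picture's height over the tangent of half this angle, whatever the lens; pixels are square), "cx", "cy" (the principal point, pixels), "camera_from_world" (4x4, takes a point from world to camera coordinates). Camera axes: x right, y down, z forward; pixel columns grow to the right and rows downward; lengths in mm; the calibration is good to about 2 mm. A picture is of the moment at which its call begins.
- env.hand_in(): hands the job in; it is judged then, once.
Trained networks look in a picture, given as the dict that the camera call returned (one of the last four; its "shot" number tells which), for a name from the list of things; names that differ only in an ending like _2 or _b are one class to them, and where a whole thing is asked for, a point or a joint stands for the part that bears it (a point fixed in the world has none). Each returns a list of dicts, best first, with "score" (0 to 1); they miss things now and then, are a little off and sometimes report something else, mostly with a low value. They report only what shows in the picture. A call takes as long as a camera call.
- imaging.regions_of(label, picture): "mask" (480x640 bool, what is visible of it) and "at" ([column, row] in pixels, amid what is visible of it).
The state is a dict: "t": time; "qpos": joint angles; "joint_vel": joint speeds; "joint_efforts": joint torques, N m; "eef_pos": TCP position; "tool_rot": TCP orientation; "contact_force": force on the tool from outside, world axes, zero at the start; "moment": the same for the moment, N m; "gripper_width": opening from 0.0 (shut) to 1.0 (fully open); "grip_force": force on a finger pad.
Only numpy, scipy, OpenCV 4.12 (cv2) and the standard library are available. Lean on these libraries where they do the work, as an engineer would, in place of code of your own. Each camera call takes 0.05 s, during which the arm holds its last target. There are 200 camera calls.

## Task

Hang the long tube carrier by its strap hook from the wire loop under the small carrier that already hangs on the spring balance, and let the balance take its weight slowly so that it neither jerks nor bounces when you let go. Once the two carriers hang still, press the record button on the logger box fully down, and leave everything else where it is.

Things in the scene. Friction and masses are not known exactly. Their poses are not given: they have to be found in the camera images.
- lower_center (a point): Centre, half-way up, of the long white tube carrier to be hung: a loose block 210 (x) x 44 (y) x 28 (z) mm, 0.1 to 0.36 kg (unknown), standing on the table. Its -x end (x -105 to -55 mm) is bare for gripping across the 44 mm width; grip about 90 mm from the centre, so that the hand stays clear of the small carrier above. Low tube caps, 5 mm high, stand on the rest.
- hook (a point): Point in the long carrier's strap hook where the loop bar's centre lies when seated: 85.5 mm straight above lower_center, same axes. The hook is a steel strap 16 mm wide (y), an inverted 90 degree V open below; stem on the -x side (x = -14.5 mm), free tip on the +x side. Its top is 9 mm above this point, the tip reaches 9 mm below it and 16 mm to +x.
- loop (a point): Middle of the bottom bar of the wire loop under the small carrier. The bar is 5 mm thick, along y, 36 mm between the upright wires' centres, clear height 32 mm above it. About 189 mm above the table at first. x points away from the robot, to the stand's post: the hook tip goes through the loop in +x with hook 12 to 25 mm above this point, then down onto the bar.
- stand: Fixed lab stand holding the spring balance; origin on the table straight below the chain, x towards the post 165 mm away (boom 530 mm up). Grey foot plate 14 mm thick, from x = 90 to 240 mm, 200 mm wide. The balance tube, 29 mm thick, is over the origin, 348 to 507 mm above the table.
- balance (a joint): Stretch of the spring balance in m, downward positive, 0 with the small carrier alone, end of scale 0.065. Spring 70 N/m (14 mm per newton), lightly damped: the long carrier's weight stretches it 14 to 51 mm, and the loop goes down by as much. When the balance carries all of it, the hand feels no weight.
- record_top (a point): Centre of the top face of the round grey record button, 26 mm across, on the fixed grey logger box (110 x 140 x 50 mm). It is pressed straight down, 6 mm of travel, about 4 N when fully down.
- record (a joint): Travel of the record button in m: 0 up, 0.006 fully down; it springs back.
- lower: The same long carrier; origin at the centre of its underside, 14 mm below lower_center.
- upper: The small carrier, a white block 50 x 110 x 26 mm (0.12 kg in all) with the wire loop below it; origin on its pivot at the balance's rod, 131 mm above loop; swings freely about y.
- spare_rack: Bystander: white tube rack 150 x 44 x 28 mm without a hook, loose; origin under its centre
- bottle: Bystander: amber bottle, 60 mm across, 130 mm tall, loose; origin under its centre
- beaker: Bystander: glass beaker, 68 mm across, 80 mm tall, loose; origin under its centre
- brass_mass: Bystander: brass weight, 36 mm across, 58 mm tall, loose; origin under its centre
- petri: Bystander: clear shallow dish, 90 mm across, 14 mm tall, loose; origin under its centre

How it is judged:
By the outcome, as a careful person would: the job done as asked, in the order asked, and still so for the second after the job is handed in, with the robot touching nothing.
It also fails if it takes over 58 s, if anything falls off the work surface, if the arm or the gripper's body presses on something with over 40 N, if the wrist force passes 120 N, or if a joint passes its speed limit or range.

## Working session

There is one attempt and no reset: what is moved stays moved. The work goes in short steps, Python scripts to look and compute and a shell command to move; the robot and the scene stay as the last step left them, time stands still between calls to the robot, and variables do not carry over. Pictures are saved under pics/ and viewed, at most 10 in all, crops included, and the job is handed in when it is done.

```bash
mkdir -p pics
cat > h.py <<'E'
import numpy as np, cv2
from workcell import get_obs, imaging, env
def cloud(p):
    z=p["z_map"].astype(float); f=240/np.tan(np.radians(p["vertical_fov"])/2)
    v,u=np.mgrid[0:480,0:640]
    c=np.stack([(u-p["cx"])*z/f,(v-p["cy"])*z/f,z,np.ones_like(z)],-1)
    return (c@np.linalg.inv(p["camera_from_world"]).T)[...,:3]
def proj(p,X):
    f=240/np.tan(np.radians(p["vertical_fov"])/2)
    c=p["camera_from_world"]@np.append(X,1); return [round(c[0]/c[2]*f+p["cx"]),round(c[1]/c[2]*f+p["cy"])]
def pts(p,l,i=0):
    r=imaging.regions_of(l,p)
    if not r: return None,0,None
    m=r[i]["mask"]&(p["z_map"]>0)
    return cloud(p)[m],r[i]["score"],r[i]["at"]
E
python3 - <<'E'
from h import *
np.set_printoptions(precision=1,suppress=True)
for cam in("scene","top"):
    p=imaging.grab_frame(cam); cv2.imwrite(f"pics/{cam}0.png",p["pixels"])
    T=np.linalg.inv(p["camera_from_world"]);print(cam,T[:3,3],T[:3,2])
    for l in "lower upper loop hook record_top stand spare_rack bottle beaker brass_mass petri".split():
        q,s,at=pts(p,l)
        if q is None or len(q)==0: print(l,None);continue
        print(l,round(s,2),at,len(q),"med",np.median(q,0),"lo",np.percentile(q,2,0),"hi",np.percentile(q,98,0))
o=get_obs();print(o["eef_pos"],o["tool_rot"],o["contact_force"],o["t"])
E
```

```text
scene [1202.   203.2  850.9] [-0.6 -0.2 -0.7]
lower 0.97 [435.9, 294.2] 1526 med [539.8 237.2  28. ] lo [420.  207.7  -0.1] hi [623.2 267.9 102.3]
upper 0.67 [306.7, 221.1] 1320 med [614.9 -52.1 249.8] lo [ 574.6 -108.5  191.7] hi [633.8  -3.9 297.6]
loop 0.7 [305.2, 220.1] 1442 med [611.1 -53.7 249.9] lo [ 398.4 -108.8    0.9] hi [634.2  -3.8 312.4]
hook 0.58 [436.4, 297.4] 1429 med [539.1 237.5  28.2] lo [420.7 210.4   7.3] hi [623.2 268.6 102.4]
record_top None
stand 0.89 [288.1, 318.3] 11806 med [766.5 -35.3  64.7] lo [ 588.3 -128.4    7.3] hi [842.5  60.  551. ]
spare_rack 0.8 [435.1, 394.3] 1781 med [768.5 277.7  28. ] lo [684.3 256.1   0.7] hi [831.  300.4  34.9]
bottle 0.69 [220.8, 308.4] 1151 med [ 766.6 -191.7   79.5] lo [ 730.5 -223.3    3.3] hi [ 783.5 -174.1  131.3]
beaker 0.78 [163.4, 265.5] 924 med [ 689.4 -398.    55.1] lo [ 655.5 -433.6    7.6] hi [ 718.4 -371.4   81.7]
brass_mass 0.65 [503.4, 361.9] 378 med [661.2 391.7  34. ] lo [641.8 378.1   1.4] hi [670.6 408.6  56.8]
petri 0.94 [355.7, 251.7] 675 med [446.   17.4   8.2] lo [411.  -20.5   1.1] hi [491.3  57.6  1
[... 597 characters left out ...]
7 med [744.  -34.6  17.6] lo [ 583.2 -125.     6.8] hi [838.1  62.6 547.5]
spare_rack 0.89 [226.0, 181.8] 845 med [753.8 279.3  28.7] lo [681.7 258.4  -0.8] hi [827.4 306.7  39.1]
bottle 0.94 [385.2, 187.8] 407 med [ 745.3 -194.8   90.5] lo [ 722.4 -226.3   12.3] hi [ 777.9 -171.7  135.3]
beaker 0.59 [453.1, 208.5] 455 med [ 688.6 -410.9   35.4] lo [ 657.1 -430.    -1. ] hi [ 714.6 -368.6   83.9]
brass_mass 0.53 [181.8, 211.9] 140 med [650.8 393.5  36.9] lo [635.1 381.    2.7] hi [667.4 413.4  58.1]
petri 0.73 [307.3, 285.6] 673 med [452.1  20.5   8.5] lo [411.4 -17.8  -1.6] hi [491.6  57.2  19.1]
[262.1 622.  231.3] [[-0.9  0.4 -0. ]
 [ 0.4  0.9 -0. ]
 [ 0.  -0.  -1. ]] [-0.1  0.2  0.5] 1.2
```

View pics/scene0.png

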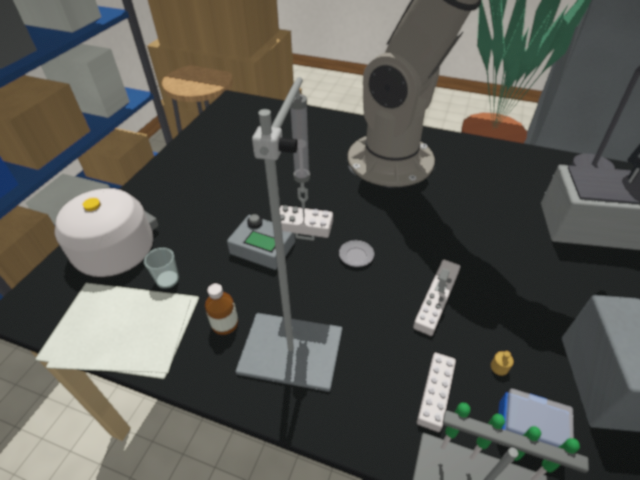

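View pics/top0.png

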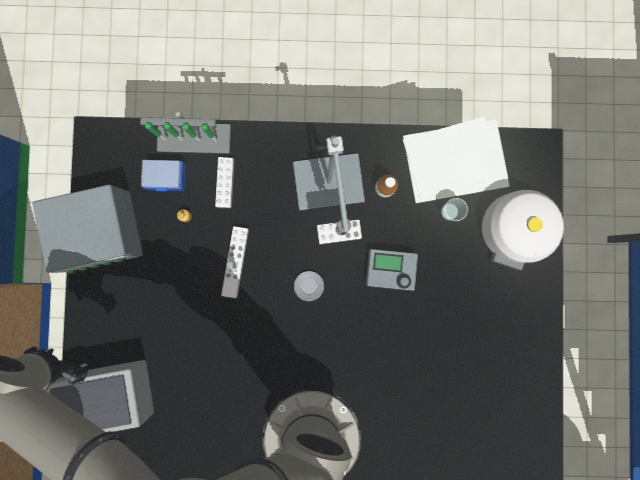

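Run:
```python
from h import *
np.set_printoptions(precision=1,suppress=True)
def rect(q): 
    r=cv2.minAreaRect(q[:,:2].astype(np.float32)); return np.array(r[0]),np.array(r[1]),round(r[2],1)
def clean(q):
    return q
for cam in("scene","top"):
    p=imaging.grab_frame(cam); C=cloud(p)
    q,_,_=pts(p,"lower"); b=q[(q[:,2]>22)&(q[:,2]<38)]; print(cam,"lower",rect(b),len(b))
    d=b[:,:2]-b[:,:2].mean(0); w,v=np.linalg.eigh(d.T@d); print(" pca yaw",np.degrees(np.arctan2(v[1,1],v[0,1])))
    h=q[q[:,2]>60]; print(" strap",len(h),h.mean(0) if len(h) else 0,h.max(0) if len(h) else 0,h.min(0) if len(h) else 0)
    q,_,_=pts(p,"upper"); b=q[(q[:,2]>235)&(q[:,2]<270)]; print(" upper",rect(b))
    d=b[:,:2]-b[:,:2].mean(0); w,v=np.linalg.eigh(d.T@d); print(" pca yaw",np.degrees(np.arctan2(v[1,1],v[0,1])))
    l=q[q[:,2]<225]; print(" loop pts",len(l)); print(l[np.argsort(l[:,2])][:40:2])
    q,_,_=pts(p,"stand"); b=q[(q[:,2]>8)&(q[:,2]<20)]; print(" foot",rect(b))
    t=q[(q[:,2]>350)&(q[:,2]<500)]; print(" tube/post lo", np.percentile(t,[2,50,98],axis=0))
    k=C[(C[...,2]>40)&(C[...,2]<80)&(C[...,1]<-150)&(C[...,1]>-400)&(C[...,0]<600)&(C[...,0]>350)]; print(" logger",rect(k), np.median(k,0), np.percentile(k,[5,50,95],axis=0))
```

```text
scene lower (array([519.8, 239.6]), array([ 44. , 209.5]), 82.1) 1194
 pca yaw 171.415026918834
 strap 87 [522.7 240.   97.8] [534.2 250.1 108.7] [501.2 230.4  60.4]
 upper (array([604.9, -56.8]), array([ 52.3, 106.1]), 8.5)
 pca yaw 97.46145245593961
 loop pts 41
[[ 278.9 -200.5   -2.2]
 [ 315.1 -192.3   -1.5]
 [ 324.7 -217.    -0.9]
 [ 419.  -112.1   -0.8]
 [ 329.4 -227.7   -0.2]
 [ 423.6 -157.5   -0.1]
 [ 285.9 -197.6    0.4]
 [ 425.3 -124.2    1.1]
 [ 424.8 -121.5    1.5]
 [ 325.  -194.5    2.2]
 [ 326.2 -197.2    2.3]
 [ 425.  -124.2    4.7]
 [ 599.2  -46.4  189.8]
 [ 602.   -40.8  191.4]
 [ 602.7  -49.6  192.1]
 [ 602.6  -47.3  192.8]
 [ 601.8  -43.1  193.4]
 [ 603.7  -42.2  198.6]
 [ 604.4  -39.7  200.1]
 [ 609.5  -76.   201.5]]
 foot (array([767.7, -33.1]), array([152.2, 198.8]), 8.8)
 tube/post lo [[603.9 -66.3 353.7]
 [616.6 -47.4 431.2]
 [774.7 -26.5 497.6]]
 logger (array([ 508.7, -224.8]), array([141.1, 110.9]), 85.5) [ 519.8 -233.5   51.2] [[ 468.8 -288.    45.3]
 [ 519.8 -233.5   51.2]
 [ 562.  -162.1   64.1]]
top lower (array([517.1, 242.6]), array([ 45.1, 209.5]), 81
[... 256 characters left out ...]
590.9 -108.8   -6.4]
 [ 590.8 -105.6   -3.8]
 [ 594.2 -120.6   -3.4]
 [ 590.6  -99.4   -2.3]
 [ 583.6  -63.1   -1.6]
 [ 579.7  -26.9   -1.5]
 [ 639.8 -128.7   -1.3]
 [ 583.9  -75.2   -1. ]
 [ 590.6 -102.3   -0.4]
 [ 587.3  -93.3   -0.1]
 [ 583.7  -69.1    0.5]
 [ 586.9  -78.1    0.7]
 [ 584.   -84.2    1.9]
 [ 583.3  -53.9    2.3]
 [ 594.  -123.2    3.2]
 [ 587.3  -96.1    3.8]
 [ 583.3  -59.9    5.1]]
 foot (array([744.8, -34.7]), array([202. , 200.5]), 8.5)
 tube/post lo [[589.4 -62.5 351.5]
 [603.  -43.8 400.3]
 [764.3 -24.8 493.5]]
 logger (array([ 505.8, -222.9]), array([141.5, 110.1]), 85.6) [ 505.8 -221.8   51. ] [[ 456.8 -284.9   44.4]
 [ 505.8 -221.8   51. ]
 [ 555.1 -159.4   64.3]]
```

The scene view shows the long carrier at (438,295), with its bare end up near (450,268) facing the robot. The small carrier and loop are at (305,220), the logger at (262,240) and the petri dish at (356,253). The top view agrees. Yaws come out at about -7.9° for the long carrier and +8.6° for the stand. The loop is at about (604,-57,189).

```bash
python3 -m pendant '[{"tx":0.167,"ty":-0.369,"gripper":0.75},{"tx":0.167,"ty":-0.369,"gripper":0.75},{"tx":0.167,"ty":-0.369,"gripper":0.75},{"tx":0.167,"ty":-0.369,"gripper":0.75},{"tx":0.167,"ty":-0.369,"gripper":0.75},{"tx":0.167,"ty":-0.369,"gripper":0.75},{"tx":0.167,"ty":-0.369,"gripper":0.75},{"tx":0.167,"ty":-0.369,"gripper":0.75},{"tx":0.167,"ty":-0.369,"gripper":0.75},{"tx":0.167,"ty":-0.369,"gripper":0.75},{"gripper":0.75},{"gripper":0.75}]'
```

```text
$[0]: bad value
```

```bash
python3 -m pendant '[{"tx":0.167,"ty":-0.369,"tz":0,"wx":0,"wy":0,"wz":0,"gripper":0.75}]'; python3 -m pendant --help | head -30
```

```text
t: 1.68
eef_pos: [274.1, 590.0, 230.5]
tool_rot: [[-0.924, 0.381, -0.002], [0.381, 0.924, 0.002], [0.003, 0.001, -1.0]]
contact_force: [-0.5, -1.5, 0.7]
gripper_width: 0.888
grip_force: 0.0invalid input: not JSON, or not a number
```

```bash
python3 -m pendant '[{"tx":0.167,"ty":-0.369,"tz":0,"wx":0,"wy":0,"wz":0.018,"gripper":0.75},{"tx":0.167,"ty":-0.369,"tz":0,"wx":0,"wy":0,"wz":0.018,"gripper":0.75},{"tx":0.167,"ty":-0.369,"tz":0,"wx":0,"wy":0,"wz":0.018,"gripper":0.75},{"tx":0.167,"ty":-0.369,"tz":0,"wx":0,"wy":0,"wz":0.018,"gripper":0.75},{"tx":0.167,"ty":-0.369,"tz":0,"wx":0,"wy":0,"wz":0.018,"gripper":0.75},{"tx":0.167,"ty":-0.369,"tz":0,"wx":0,"wy":0,"wz":0.018,"gripper":0.75},{"tx":0.167,"ty":-0.369,"tz":0,"wx":0,"wy":0,"wz":0.018,"gripper":0.75},{"tx":0.167,"ty":-0.369,"tz":0,"wx":0,"wy":0,"wz":0.018,"gripper":0.75},{"tx":0.167,"ty":-0.369,"tz":0,"wx":0,"wy":0,"wz":0.018,"gripper":0.75},{"tx":0,"ty":0,"tz":0,"wx":0,"wy":0,"wz":0,"gripper":0.75},{"tx":0,"ty":0,"tz":0,"wx":0,"wy":0,"wz":0,"gripper":0.75}]'
```

```text
t: 2.6
eef_pos: [430.1, 250.8, 231.7]
tool_rot: [[-0.989, 0.148, 0.0], [0.148, 0.989, 0.0], [-0.0, 0.0, -1.0]]
contact_force: [0.7, 1.0, 0.1]
gripper_width: 0.748
grip_force: 0.0
```

```bash
python3 -m pendant '[{"tx":0,"ty":0.025,"tz":-0.3,"wx":0,"wy":0,"wz":0.006,"gripper":0.75},{"tx":0,"ty":0,"tz":-0.35,"wx":0,"wy":0,"wz":0,"gripper":0.75},{"tx":0,"ty":0,"tz":-0.35,"wx":0,"wy":0,"wz":0,"gripper":0.75},{"tx":0,"ty":0,"tz":-0.35,"wx":0,"wy":0,"wz":0,"gripper":0.75},{"tx":0,"ty":0,"tz":-0.35,"wx":0,"wy":0,"wz":0,"gripper":0.75},{"tx":0,"ty":0,"tz":-0.3,"wx":0,"wy":0,"wz":0,"gripper":0.75},{"tx":0,"ty":0,"tz":-0.17,"wx":0,"wy":0,"wz":0,"gripper":0.75},{"tx":0,"ty":0,"tz":-0.1,"wx":0,"wy":0,"wz":0,"gripper":0.75},{"tx":0,"ty":0,"tz":0,"wx":0,"wy":0,"wz":0,"gripper":0.75},{"tx":0,"ty":0,"tz":0,"wx":0,"wy":0,"wz":0,"gripper":0.75}]'
```

```text
t: 3.43
eef_pos: [429.1, 256.1, 4.6]
tool_rot: [[-0.991, 0.134, -0.0], [0.134, 0.991, 0.0], [0.0, -0.0, -1.0]]
contact_force: [0.2, 0.1, 0.6]
gripper_width: 0.75
grip_force: 0.0
```

Run:
```python
from h import *
p=imaging.grab_frame("scene"); o=get_obs(); a=proj(p,o["eef_pos"]);print(a,o["contact_force"],o["moment"])
c=p["pixels"][a[1]-75:a[1]+75,a[0]-100:a[0]+100]; cv2.imwrite("pics/g1.png",cv2.resize(c,(800,600),interpolation=cv2.INTER_CUBIC))
```

```text
[449, 272] [ 1.20223558 -0.05333651  0.26228607] [ 0.01374092  0.02715583 -0.04524837]
```

View pics/g1.png

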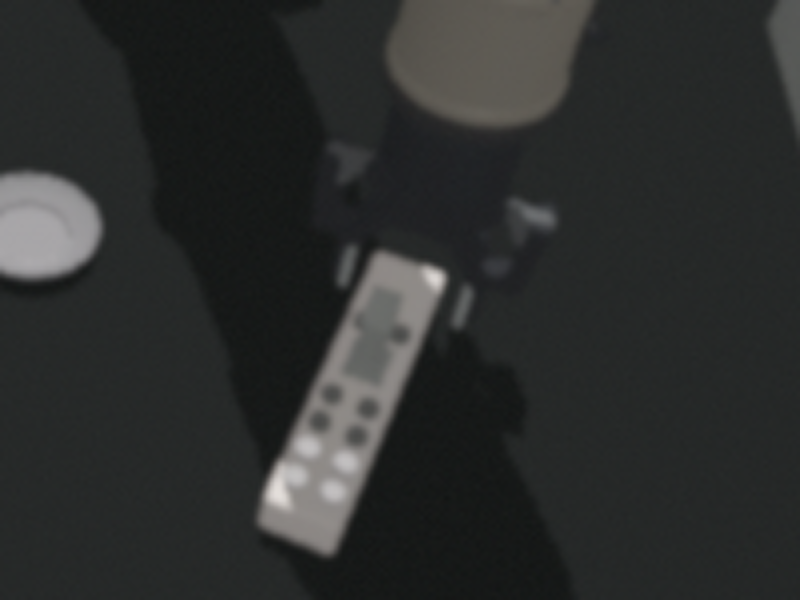

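The fingers straddle the bare end, with pads at about (347,265) and (462,305) in the crop. Next I go a little lower and close.

```bash
python3 -m pendant '[{"tx":0,"ty":-0.02,"tz":-0.05,"wx":0,"wy":0,"wz":0,"gripper":0.75},{"tx":0,"ty":0,"tz":0,"wx":0,"wy":0,"wz":0,"gripper":0.6},{"tx":0,"ty":0,"tz":0,"wx":0,"wy":0,"wz":0,"gripper":0.55},{"tx":0,"ty":0,"tz":0,"wx":0,"wy":0,"wz":0,"gripper":0},{"tx":0,"ty":0,"tz":0,"wx":0,"wy":0,"wz":0,"gripper":0},{"tx":0,"ty":0,"tz":0,"wx":0,"wy":0,"wz":0,"gripper":0},{"tx":0,"ty":0,"tz":0,"wx":0,"wy":0,"wz":0,"gripper":0},{"tx":0,"ty":0,"tz":0,"wx":0,"wy":0,"wz":0,"gripper":0},{"tx":0,"ty":0,"tz":0,"wx":0,"wy":0,"wz":0,"gripper":0}]'; python3 -c "
from h import *;o=get_obs();print(o['moment'],o['contact_force'])"
```

```text
t: 4.23
eef_pos: [429.4, 253.6, 0.1]
tool_rot: [[-0.991, 0.135, 0.0], [0.135, 0.991, 0.001], [-0.0, 0.001, -1.0]]
contact_force: [-2.6, -1.8, 11.2]
gripper_width: 0.501
grip_force: 61.1
[-0.43783449  0.49344054 -0.0466552 ] [-2.64309917 -1.76929429 11.2391642 ]
```

```bash
python3 -m pendant '[{"tx":0,"ty":0,"tz":0.03,"wx":0,"wy":0,"wz":0,"gripper":0},{"tx":0,"ty":0,"tz":0.06,"wx":0,"wy":0,"wz":0,"gripper":0},{"tx":0,"ty":0,"tz":0.1,"wx":0,"wy":0,"wz":0,"gripper":0},{"tx":0,"ty":0,"tz":0.15,"wx":0,"wy":0,"wz":0,"gripper":0},{"tx":0,"ty":0,"tz":0.2,"wx":0,"wy":0,"wz":0,"gripper":0},{"tx":0,"ty":0,"tz":0.2,"wx":0,"wy":0,"wz":0,"gripper":0},{"tx":0,"ty":0,"tz":0.15,"wx":0,"wy":0,"wz":0,"gripper":0},{"tx":0,"ty":0,"tz":0.1,"wx":0,"wy":0,"wz":0,"gripper":0},{"tx":0,"ty":0,"tz":0.08,"wx":0,"wy":0,"wz":0,"gripper":0},{"tx":0,"ty":0,"tz":0,"wx":0,"wy":0,"wz":0,"gripper":0},{"tx":0,"ty":0,"tz":0,"wx":0,"wy":0,"wz":0,"gripper":0}]'
cat >> h.py <<'E'
def lower_pose(p,yaw):
    q,_,_=pts(p,"lower"); o=get_obs(); t=np.array(o["eef_pos"])
    ax=np.array([np.cos(np.radians(yaw)),np.sin(np.radians(yaw))]); n=np.array([-ax[1],ax[0]])
    d=q[:,:2]-t[:2]; L=np.c_[d@ax,d@n,q[:,2]-t[2]]
    return L,t
E
python3 - <<'E'
from h import *
np.set_printoptions(precision=2,suppress=True)
o=get_obs();print(o["contact_force"],o["moment"])
for cam in("scene","top"):
    p=imaging.grab_frame(cam); L,t=lower_pose(p,-7.8)
    m=(L[:,0]>-20)&(L[:,0]<200)&(abs(L[:,1])<30)&(L[:,2]<45)&(L[:,2]>-20)
    # top surface: upper envelope per 10mm bin
    for lo in range(0,200,20):
        s=L[m&(L[:,0]>=lo)&(L[:,0]<lo+20)]
        if len(s)>3: print(cam,lo,len(s),np.median(s[:,2]).round(1),np.percentile(s[:,2],85).round(1), s[:,1].min().round(1),s[:,1].max().round(1))
    h=L[(L[:,2]>60)&(L[:,0]>40)&(L[:,0]<130)&(abs(L[:,1])<20)]; print("strap",len(h),h.min(0),np.median(h,0),h.max(0))
    c=p["pixels"]; a=proj(p,o["eef_pos"]); print(a, L[m].max(0))
    if cam=="scene": cv2.imwrite("pics/l1.png",cv2.resize(c[a[1]-75:a[1]+105,a[0]-120:a[0]+120],(800,600),interpolation=cv2.INTER_CUBIC))
E
```

```text
t: 5.15
eef_pos: [429.0, 253.5, 106.3]
tool_rot: [[-0.991, 0.134, 0.0], [0.134, 0.991, 0.0], [-0.0, 0.0, -1.0]]
contact_force: [-0.3, -0.3, -2.7]
gripper_width: 0.507
grip_force: 61.1
[-0.34 -0.34 -2.66] [0.08 0.17 0.02]
scene 0 83 28.3 29.9 -25.2 20.1
scene 20 61 27.8 29.6 -23.3 20.4
scene 40 84 29.3 33.6 -22.4 20.5
scene 60 134 29.2 35.8 -23.0 20.8
scene 80 140 28.2 29.9 -23.1 20.9
scene 100 148 28.8 33.2 -23.1 20.9
scene 120 152 28.8 33.0 -22.9 20.8
scene 140 150 28.6 32.7 -22.8 20.9
scene 160 163 28.6 32.9 -23.1 20.9
scene 180 304 25.3 28.8 -22.4 20.9
strap 107 [75.84 -9.14 62.25] [96.1  -0.37 98.87] [107.33   7.02 109.54]
[457, 244] [197.19  20.92  44.46]
top 0 6 25.9 27.7 -20.6 -13.1
top 20 68 27.0 30.3 -20.8 18.8
top 40 116 29.1 33.4 -20.9 23.2
top 60 93 28.5 31.6 -21.2 22.7
top 80 78 27.5 31.8 -20.8 24.3
top 100 114 29.1 33.2 -21.3 23.1
top 120 123 28.2 32.7 -21.0 23.1
top 140 121 28.6 33.6 -22.1 23.0
top 160 121 28.7 33.4 -21.3 23.3
top 180 78 26.8 30.6 -21.0 23.3
strap 79 [72.47 -7.14 62.99] [ 88.41   0.53 100.22] [104.45   9.13 110.45]
[225, 293] [193.34  24.29  43.66]
```

View pics/l1.png

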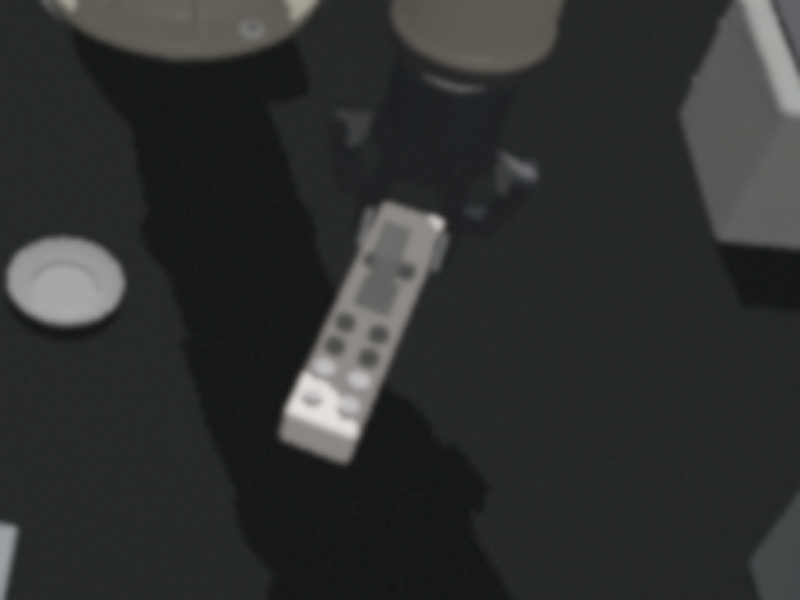

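The carrier hangs level in the grip and weighs about 2.7 N, so I expect roughly 38 mm of stretch. Next I carry it to the pre-entry pose.

```bash
python3 -m pendant '[{"tx":0.05,"ty":-0.1,"tz":0.017,"wx":0,"wy":0,"wz":0.015,"gripper":0},{"tx":0.06,"ty":-0.2,"tz":0,"wx":0,"wy":0,"wz":0.015,"gripper":0},{"tx":0.06,"ty":-0.32,"tz":0,"wx":0,"wy":0,"wz":0.015,"gripper":0},{"tx":0.05,"ty":-0.36,"tz":0,"wx":0,"wy":0,"wz":0.015,"gripper":0},{"tx":0.04,"ty":-0.37,"tz":0,"wx":0,"wy":0,"wz":0.015,"gripper":0},{"tx":0,"ty":-0.37,"tz":0,"wx":0,"wy":0,"wz":0.015,"gripper":0},{"tx":0,"ty":-0.37,"tz":0,"wx":0,"wy":0,"wz":0.015,"gripper":0},{"tx":0,"ty":-0.37,"tz":0,"wx":0,"wy":0,"wz":0.015,"gripper":0},{"tx":0,"ty":-0.36,"tz":0,"wx":0,"wy":0,"wz":0.015,"gripper":0},{"tx":0,"ty":-0.28,"tz":0,"wx":0,"wy":0,"wz":0.015,"gripper":0},{"tx":0,"ty":-0.16,"tz":0,"wx":0,"wy":0,"wz":0.015,"gripper":0},{"tx":0,"ty":-0.07,"tz":0,"wx":0,"wy":0,"wz":0.015,"gripper":0}]'
python3 -m pendant '[{"tx":0,"ty":0,"tz":0,"wx":0,"wy":0,"wz":0,"gripper":0},{"tx":0,"ty":0,"tz":0,"wx":0,"wy":0,"wz":0,"gripper":0},{"tx":0,"ty":0,"tz":0,"wx":0,"wy":0,"wz":0,"gripper":0},{"tx":0,"ty":0,"tz":0,"wx":0,"wy":0,"wz":0,"gripper":0}]'
python3 - <<'E'
from h import *
np.set_printoptions(precision=2,suppress=True)
o=get_obs();print(o["contact_force"],o["moment"])
for cam in("scene","top"):
    p=imaging.grab_frame(cam); L,t=lower_pose(p,8.6); C=cloud(p)
    h=L[(L[:,2]>60)&(L[:,2]<125)&(L[:,0]>40)&(L[:,0]<130)&(abs(L[:,1])<25)]; print("strap",len(h),h.min(0),np.median(h,0),h.max(0)) if len(h) else 0
    m=(L[:,0]>120)&(L[:,0]<230)&(L[:,2]<45)&(L[:,2]>0); print("end",np.percentile(L[m],[2,50,98],axis=0))
    ax=np.array([np.cos(np.radians(8.6)),np.sin(np.radians(8.6))]);n=np.array([-ax[1],ax[0]])
    G=C.reshape(-1,3); D=G[:,:2]-t[:2]; S=np.c_[D@ax,D@n,G[:,2]]
    k=S[(abs(S[:,0]-150)<25)&(abs(S[:,1])<60)&(S[:,2]>180)&(S[:,2]<228)]; print(cam,"loop rel TCP (u,n,z):",len(k)); 
    b=k[k[:,2]<197]; print(np.median(b,0),b.min(0),b.max(0)) if len(b) else 0
    k=S[(abs(S[:,0]-150)<40)&(abs(S[:,1])<80)&(S[:,2]>240)&(S[:,2]<262)]; print("upper",np.percentile(k,[2,98],axis=0))
    a=proj(p,[560,-65,190]); 
    if cam=="scene": cv2.imwrite("pics/e1.png",cv2.resize(p["pixels"][a[1]-60:a[1]+60,a[0]-80:a[0]+80],(800,600),interpolation=cv2.INTER_CUBIC)); print([(x,[(v-w+d)*5 for v,w,d in zip(proj(p,x),a,(80,60))]) for x in ([604,-57,189],[604,-57,207.5])])
E
```

```text
t: 6.35
eef_pos: [454.4, -82.5, 107.5]
tool_rot: [[-0.989, -0.145, -0.001], [-0.145, 0.989, -0.001], [0.001, -0.001, -1.0]]
contact_force: [0.1, 0.0, -2.0]
gripper_width: 0.502
grip_force: 61.4
t: 6.68
eef_pos: [455.1, -78.6, 107.8]
tool_rot: [[-0.989, -0.148, -0.001], [-0.148, 0.989, 0.0], [0.0, 0.0, -1.0]]
contact_force: [1.0, 0.7, -1.7]
gripper_width: 0.502
grip_force: 61.4
[ 1.05  0.72 -1.73] [-0.    0.16  0.05]
end [[124.25 -22.2    4.08]
 [169.15   0.4   27.08]
 [195.16  20.23  34.3 ]]
scene loop rel TCP (u,n,z): 84
[151.47  -2.54 190.62] [147.73 -21.69 186.31] [154.23  17.22 195.97]
upper [[129.14 -48.45 241.22]
 [176.2   51.44 257.53]]
[([604, -57, 189], [380, 375]), ([604, -57, 207.5], [375, 340])]
strap 75 [72.99 -7.1  87.45] [ 89.09   1.92 100.32] [124.79  19.47 124.31]
end [[120.56 -19.31  18.83]
 [183.61   4.    27.19]
 [193.23  22.32  36.07]]
top loop rel TCP (u,n,z): 1
upper [[125.6  -52.88 244.29]
 [173.8   53.2  259.34]]
```

View pics/e1.png

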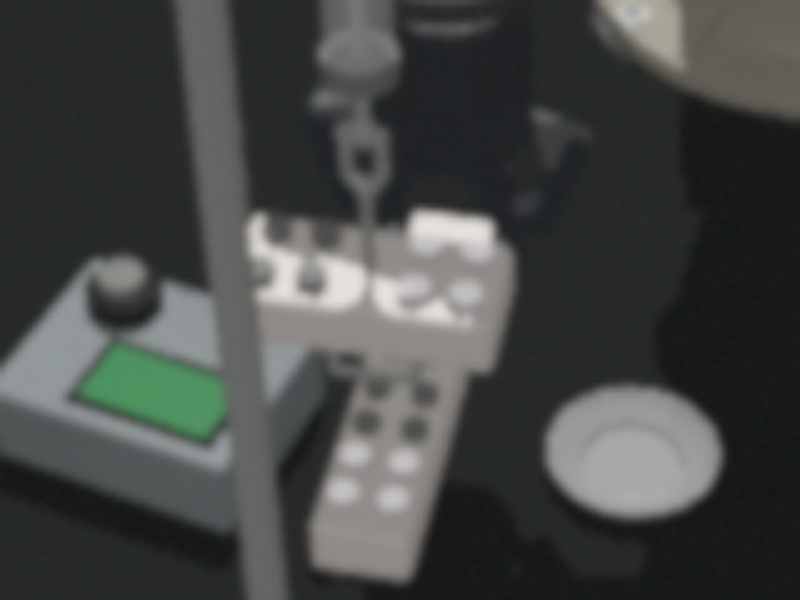

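The loop bar shows just below the small carrier at crop (335–430, 365), with the long carrier's far end beneath it, aligned laterally to about 1 mm. The hook is about 18.5 mm above the bar. Next I advance 60 mm.

```bash
python3 -m pendant '[{"tx":0.04,"ty":0.005,"tz":0,"wx":0,"wy":0,"wz":0,"gripper":0},{"tx":0.07,"ty":0.01,"tz":0,"wx":0,"wy":0,"wz":0,"gripper":0},{"tx":0.08,"ty":0.01,"tz":0,"wx":0,"wy":0,"wz":0,"gripper":0},{"tx":0.08,"ty":0.01,"tz":0,"wx":0,"wy":0,"wz":0,"gripper":0},{"tx":0.08,"ty":0.01,"tz":0,"wx":0,"wy":0,"wz":0,"gripper":0},{"tx":0.08,"ty":0.01,"tz":0,"wx":0,"wy":0,"wz":0,"gripper":0},{"tx":0.07,"ty":0.01,"tz":0,"wx":0,"wy":0,"wz":0,"gripper":0},{"tx":0.06,"ty":0.01,"tz":0,"wx":0,"wy":0,"wz":0,"gripper":0},{"tx":0.034,"ty":0.005,"tz":0,"wx":0,"wy":0,"wz":0,"gripper":0},{"tx":0,"ty":0,"tz":0,"wx":0,"wy":0,"wz":0,"gripper":0},{"tx":0,"ty":0,"tz":0,"wx":0,"wy":0,"wz":0,"gripper":0},{"tx":0,"ty":0,"tz":0,"wx":0,"wy":0,"wz":0,"gripper":0}]'
cat > chk.py <<'E'
from h import *
np.set_printoptions(precision=2,suppress=True)
def upper(S):
    r={}
    return S
def look(pic=None):
    fs=[]
    for cam in("scene","top"):
        p=imaging.grab_frame(cam); o=get_obs(); t=o["eef_pos"]; fs.append(o["contact_force"])
        G=cloud(p).reshape(-1,3); ax=np.array([np.cos(np.radians(8.6)),np.sin(np.radians(8.6))]);n=np.array([-ax[1],ax[0]])
        D=G[:,:2]-t[:2]; S=np.c_[D@ax,D@n,G[:,2]]
        k=S[(abs(S[:,0]-90)<45)&(abs(S[:,1])<70)&(S[:,2]>t[2]+70)&(S[:,2]<275)]
        h,e=np.histogram(k[:,2],np.arange(150,280,2)); zt=e[h.argmax()]+1
        kk=k[abs(k[:,2]-zt)<4]; print(cam,"upper top z",np.median(kk[:,2]).round(1),"u,n range",np.percentile(kk[:,:2],[2,98],axis=0).ravel())
        b=S[(abs(S[:,0]-90)<25)&(abs(S[:,1])<30)&(S[:,2]>t[2]+65)&(S[:,2]<zt-30)]; 
        if len(b): print("  below-upper pts",len(b),np.percentile(b,[5,50,95],axis=0).ravel())
        e=S[(S[:,0]>140)&(S[:,0]<230)&(abs(S[:,1])<40)&(S[:,2]>t[2]+20)&(S[:,2]<t[2]+45)]
        if len(e): print("  lower end: z-tcp med",np.median(e[:,2]-t[2]).round(1),"umax",np.percentile(e[:,0],98).round(1),"n",np.percentile(e[:,1],[2,98]))
        if pic and cam=="scene":
            a=proj(p,[580,-60,180]); cv2.imwrite(f"pics/{pic}.png",cv2.resize(p["pixels"][a[1]-60:a[1]+60,a[0]-80:a[0]+80],(800,600),interpolation=cv2.INTER_CUBIC))
    o=get_obs(); print("tcp",np.array(o["eef_pos"]),"F",np.array(o["contact_force"]),"M",np.array(o["moment"]),"t",o["t"])
import sys; look(sys.argv[1] if len(sys.argv)>1 else None)
E
python3 chk.py
```

```text
t: 7.88
eef_pos: [514.1, -71.6, 107.9]
tool_rot: [[-0.989, -0.147, -0.0], [-0.147, 0.989, -0.0], [0.0, 0.0, -1.0]]
contact_force: [-0.6, 0.0, -2.1]
gripper_width: 0.505
grip_force: 61.4
scene upper top z 250.3 u,n range [ 68.55 -48.32 116.52  52.34]
  below-upper pts 81 [ 78.95 -18.64 183.99  94.4    2.16 200.48 104.13  17.63 207.51]
  lower end: z-tcp med 27.6 umax 195.3 n [-21.21  19.67]
top upper top z 250.7 u,n range [ 66.56 -51.58 113.87  55.05]
  lower end: z-tcp med 29.0 umax 192.2 n [-14.42  22.1 ]
tcp [514.17 -71.6  108.02] F [ 0.47 -0.36 -2.18] M [-0.02  0.2   0.01] t 7.9833
```

```bash
python3 -m pendant '[{"tx":0,"ty":0,"tz":-0.02,"wx":0,"wy":0,"wz":0,"gripper":0},{"tx":0,"ty":0,"tz":-0.03,"wx":0,"wy":0,"wz":0,"gripper":0},{"tx":0,"ty":0,"tz":-0.03,"wx":0,"wy":0,"wz":0,"gripper":0},{"tx":0,"ty":0,"tz":-0.03,"wx":0,"wy":0,"wz":0,"gripper":0},{"tx":0,"ty":0,"tz":-0.03,"wx":0,"wy":0,"wz":0,"gripper":0},{"tx":0,"ty":0,"tz":-0.02,"wx":0,"wy":0,"wz":0,"gripper":0},{"tx":0,"ty":0,"tz":-0.02,"wx":0,"wy":0,"wz":0,"gripper":0},{"tx":0,"ty":0,"tz":-0.02,"wx":0,"wy":0,"wz":0,"gripper":0},{"tx":0,"ty":0,"tz":-0.02,"wx":0,"wy":0,"wz":0,"gripper":0},{"tx":0,"ty":0,"tz":-0.02,"wx":0,"wy":0,"wz":0,"gripper":0},{"tx":0,"ty":0,"tz":-0.02,"wx":0,"wy":0,"wz":0,"gripper":0},{"tx":0,"ty":0,"tz":-0.02,"wx":0,"wy":0,"wz":0,"gripper":0}]'
python3 chk.py d1
```

```text
t: 8.98
eef_pos: [514.6, -71.5, 79.9]
tool_rot: [[-0.989, -0.147, 0.0], [-0.147, 0.989, -0.0], [-0.0, -0.0, -1.0]]
contact_force: [0.5, -0.3, -1.7]
gripper_width: 0.503
grip_force: 61.5
scene upper top z 240.2 u,n range [ 68.49 -49.21 115.33  52.38]
  below-upper pts 138 [ 76.57 -17.8  153.27  92.82   0.54 180.22 103.07  16.96 188.3 ]
  lower end: z-tcp med 28.5 umax 194.8 n [-21.73  19.64]
top upper top z 239.6 u,n range [ 65.47 -52.24 113.6   54.86]
  lower end: z-tcp med 29.0 umax 193.0 n [-15.97  21.99]
tcp [514.38 -71.49  79.7 ] F [-0.3   0.08 -1.13] M [-0.    0.06 -0.02] t 9.0833
```

View pics/d1.png

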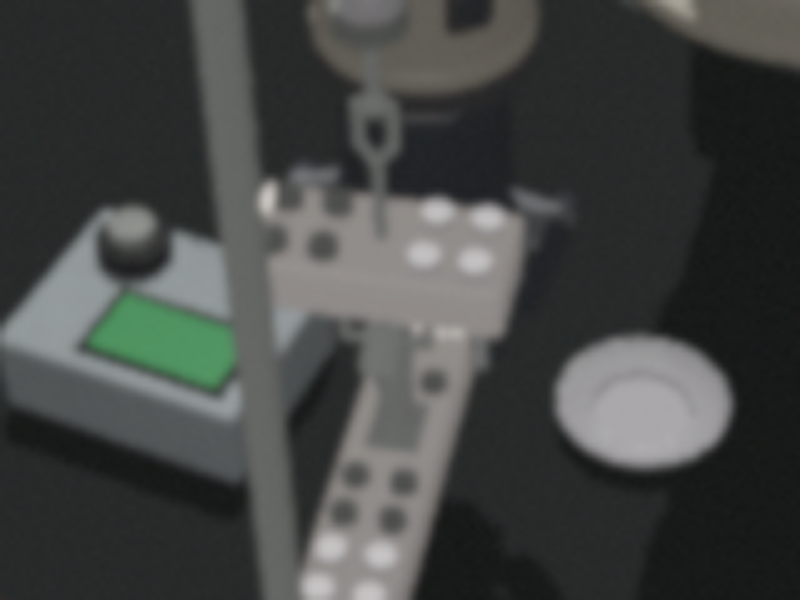

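The upper carrier dropped 10.6 mm for 28 mm of hand travel, so the bar is seated. In the crop, the strap shows in front of the loop at (385,345). I continue slowly, averaging the force.

```bash
cat > f.py <<'E'
from h import *
import sys
F=[];M=[]
for i in range(int(sys.argv[1])):
    imaging.grab_frame("top"); o=get_obs(); F.append(o["contact_force"]);M.append(o["moment"])
print("F",np.mean(F,0).round(2),"sd",np.std(F,0).round(2),"M",np.mean(M,0).round(3),np.std(M,0).round(3),"tcp",np.round(o["eef_pos"],1),o["t"])
E
python3 f.py 12; python3 -m pendant '[{"tx":0,"ty":0,"tz":-0.01,"wx":0,"wy":0,"wz":0,"gripper":0},{"tx":0,"ty":0,"tz":-0.01,"wx":0,"wy":0,"wz":0,"gripper":0},{"tx":0,"ty":0,"tz":-0.01,"wx":0,"wy":0,"wz":0,"gripper":0},{"tx":0,"ty":0,"tz":-0.01,"wx":0,"wy":0,"wz":0,"gripper":0},{"tx":0,"ty":0,"tz":-0.01,"wx":0,"wy":0,"wz":0,"gripper":0},{"tx":0,"ty":0,"tz":-0.01,"wx":0,"wy":0,"wz":0,"gripper":0},{"tx":0,"ty":0,"tz":-0.01,"wx":0,"wy":0,"wz":0,"gripper":0},{"tx":0,"ty":0,"tz":-0.01,"wx":0,"wy":0,"wz":0,"gripper":0},{"tx":0,"ty":0,"tz":-0.01,"wx":0,"wy":0,"wz":0,"gripper":0},{"tx":0,"ty":0,"tz":-0.01,"wx":0,"wy":0,"wz":0,"gripper":0},{"tx":0,"ty":0,"tz":0,"wx":0,"wy":0,"wz":0,"gripper":0},{"tx":0,"ty":0,"tz":0,"wx":0,"wy":0,"wz":0,"gripper":0}]'; python3 f.py 16; python3 chk.py
```

```text
F [ 0.12 -0.09 -1.2 ] sd [0.43 0.53 0.36] M [-0.017  0.119  0.003] [0.022 0.029 0.027] tcp [514.5 -71.5  80. ] 9.6833
t: 10.68
eef_pos: [514.5, -71.5, 70.0]
tool_rot: [[-0.989, -0.147, -0.0], [-0.147, 0.989, -0.0], [0.0, -0.0, -1.0]]
contact_force: [0.0, 0.5, -0.4]
gripper_width: 0.502
grip_force: 61.5
F [-0.03 -0.12 -0.68] sd [0.43 0.65 0.38] M [-0.007  0.062  0.002] [0.034 0.031 0.036] tcp [514.5 -71.5  70. ] 11.4833
scene upper top z 230.4 u,n range [ 68.04 -48.37 115.37  52.56]
  below-upper pts 135 [ 75.76 -17.8  141.29  92.14   1.26 170.47 103.19  16.9  178.3 ]
  lower end: z-tcp med 28.1 umax 195.1 n [-21.41  19.58]
top upper top z 230.8 u,n range [ 65.58 -51.36 113.2   54.75]
  lower end: z-tcp med 28.5 umax 192.7 n [-16.54  21.9 ]
tcp [514.51 -71.53  69.99] F [0.1  0.27 0.23] M [ 0.02  0.06 -0.01] t 11.5833
```

```bash
python3 -m pendant '[{"tx":0,"ty":0,"tz":-0.01,"wx":0,"wy":0,"wz":0,"gripper":0},{"tx":0,"ty":0,"tz":-0.01,"wx":0,"wy":0,"wz":0,"gripper":0},{"tx":0,"ty":0,"tz":-0.01,"wx":0,"wy":0,"wz":0,"gripper":0},{"tx":0,"ty":0,"tz":-0.01,"wx":0,"wy":0,"wz":0,"gripper":0},{"tx":0,"ty":0,"tz":-0.01,"wx":0,"wy":0,"wz":0,"gripper":0},{"tx":0,"ty":0,"tz":-0.01,"wx":0,"wy":0,"wz":0,"gripper":0},{"tx":0,"ty":0,"tz":-0.01,"wx":0,"wy":0,"wz":0,"gripper":0},{"tx":0,"ty":0,"tz":-0.01,"wx":0,"wy":0,"wz":0,"gripper":0},{"tx":0,"ty":0,"tz":-0.01,"wx":0,"wy":0,"wz":0,"gripper":0},{"tx":0,"ty":0,"tz":-0.007,"wx":0,"wy":0,"wz":0,"gripper":0},{"tx":0,"ty":0,"tz":0,"wx":0,"wy":0,"wz":0,"gripper":0},{"tx":0,"ty":0,"tz":0,"wx":0,"wy":0,"wz":0,"gripper":0}]'; python3 f.py 40
```

```text
t: 12.58
eef_pos: [514.5, -71.5, 60.3]
tool_rot: [[-0.989, -0.147, -0.0], [-0.147, 0.989, -0.0], [0.0, -0.0, -1.0]]
contact_force: [-0.1, -0.2, 1.0]
gripper_width: 0.507
grip_force: 61.6
F [-0.03 -0.12  0.13] sd [0.5  0.56 0.4 ] M [-0.005 -0.013 -0.009] [0.028 0.029 0.029] tcp [514.5 -71.5  60.3] 14.5833
```

```bash
python3 -m pendant '[{"tx":0,"ty":0,"tz":0.009,"wx":0,"wy":0,"wz":0,"gripper":0},{"tx":0,"ty":0,"tz":0.008,"wx":0,"wy":0,"wz":0,"gripper":0},{"tx":0,"ty":0,"tz":0,"wx":0,"wy":0,"wz":0,"gripper":0}]'; python3 f.py 30
python3 -m pendant '[{"tx":0,"ty":0,"tz":0,"wx":0,"wy":0,"wz":0,"gripper":0.49},{"tx":0,"ty":0,"tz":0,"wx":0,"wy":0,"wz":0,"gripper":0.5},{"tx":0,"ty":0,"tz":0,"wx":0,"wy":0,"wz":0,"gripper":0.51},{"tx":0,"ty":0,"tz":0,"wx":0,"wy":0,"wz":0,"gripper":0.52},{"tx":0,"ty":0,"tz":0,"wx":0,"wy":0,"wz":0,"gripper":0.53},{"tx":0,"ty":0,"tz":0,"wx":0,"wy":0,"wz":0,"gripper":0.55},{"tx":0,"ty":0,"tz":0,"wx":0,"wy":0,"wz":0,"gripper":0.58},{"tx":0,"ty":0,"tz":0,"wx":0,"wy":0,"wz":0,"gripper":0.62},{"tx":0,"ty":0,"tz":0,"wx":0,"wy":0,"wz":0,"gripper":0.68},{"tx":0,"ty":0,"tz":0,"wx":0,"wy":0,"wz":0,"gripper":0.72}]'; python3 chk.py r1
```

```text
t: 14.83
eef_pos: [514.6, -71.5, 62.2]
tool_rot: [[-0.989, -0.147, 0.0], [-0.147, 0.989, -0.0], [-0.0, -0.0, -1.0]]
contact_force: [-0.8, 0.4, -0.1]
gripper_width: 0.502
grip_force: 61.6
F [-0.07  0.07  0.09] sd [0.49 0.49 0.53] M [ 0.002  0.007 -0.005] [0.029 0.032 0.029] tcp [514.5 -71.5  62. ] 16.3333
t: 17.17
eef_pos: [514.5, -71.5, 62.0]
tool_rot: [[-0.989, -0.147, 0.0], [-0.147, 0.989, -0.0], [-0.0, -0.0, -1.0]]
contact_force: [0.3, -0.1, 0.7]
gripper_width: 0.721
grip_force: 0.0
scene upper top z 221.6 u,n range [ 68.4  -48.12 116.66  52.46]
  below-upper pts 132 [ 77.52 -17.91 134.54  94.05   1.27 162.06 104.89  17.04 169.56]
  lower end: z-tcp med 27.9 umax 196.3 n [-21.32  20.01]
top upper top z 222.5 u,n range [ 66.43 -51.4  113.9   54.69]
  lower end: z-tcp med 28.6 umax 193.7 n [-16.76  22.16]
tcp [514.51 -71.52  62.  ] F [ 0.15 -0.38  0.46] M [-0.03 -0.    0.03] t 17.2667
```

View pics/r1.png

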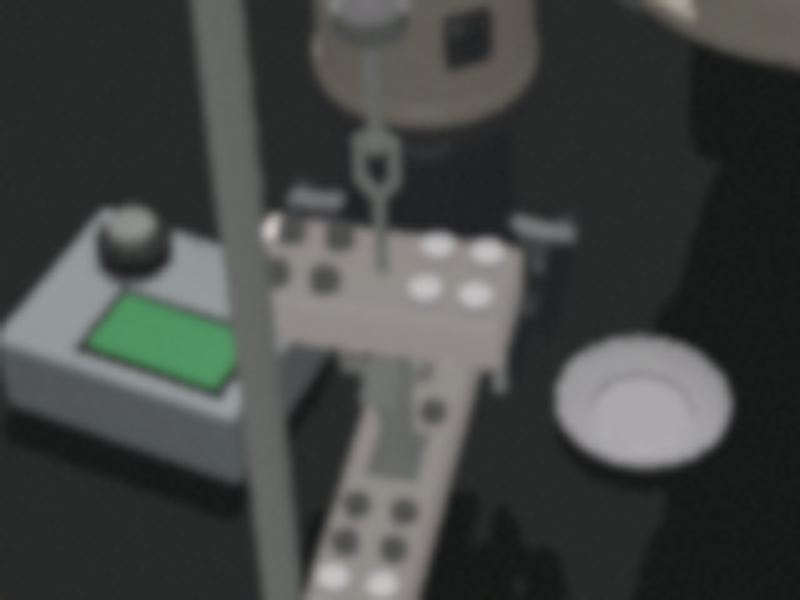

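It hangs level and seated, with the hand open. I back off along -x.

```bash
python3 -m pendant '[{"tx":-0.03,"ty":-0.0045,"tz":0,"wx":0,"wy":0,"wz":0,"gripper":0.72},{"tx":-0.05,"ty":-0.0075,"tz":0,"wx":0,"wy":0,"wz":0,"gripper":0.72},{"tx":-0.08,"ty":-0.012,"tz":0,"wx":0,"wy":0,"wz":0,"gripper":0.72},{"tx":-0.1,"ty":-0.015,"tz":0,"wx":0,"wy":0,"wz":0,"gripper":0.72},{"tx":-0.1,"ty":-0.015,"tz":0,"wx":0,"wy":0,"wz":0,"gripper":0.72},{"tx":-0.1,"ty":-0.015,"tz":0,"wx":0,"wy":0,"wz":0,"gripper":0.72},{"tx":-0.1,"ty":-0.015,"tz":0.1,"wx":0,"wy":0,"wz":0,"gripper":0.72},{"tx":0,"ty":0,"tz":0.3,"wx":0,"wy":0,"wz":0,"gripper":0.72},{"tx":0,"ty":0,"tz":0.35,"wx":0,"wy":0,"wz":0,"gripper":0.5},{"tx":0,"ty":-0.1,"tz":0.2,"wx":0,"wy":0,"wz":0,"gripper":0},{"tx":0,"ty":-0.2,"tz":0,"wx":0,"wy":0,"wz":0,"gripper":0},{"tx":0,"ty":-0.3,"tz":0,"wx":0,"wy":0,"wz":0,"gripper":0}]'
python3 - <<'E'
from h import *
np.set_printoptions(precision=1,suppress=True)
for cam in("scene","top","scene"):
    p=imaging.grab_frame(cam); C=cloud(p).reshape(-1,3)
    for r in imaging.regions_of("record_top",p)[:2]:
        q=cloud(p)[r["mask"]&(p["z_map"]>0)]; print(cam,"rec",round(r["score"],2),r["at"],len(q),np.median(q,0),np.percentile(q,[5,95],axis=0).ravel())
    near=C[(abs(C[:,0]-472)<30)&(abs(C[:,1]+254)<30)&(C[:,2]>58)&(C[:,2]<90)]
    if len(near):
        zt=np.percentile(near[:,2],90); k=near[abs(near[:,2]-zt)<5]; print(" knob",len(near),zt,np.median(k[:,2]),k.min(0),k.max(0),cv2.minEnclosingCircle(k[:,:2].astype(np.float32)),k.mean(0))
    for n in("lower","upper"):
        q,s,at=pts(p,n); 
        if q is not None: print(" ",n,s,at,np.median(q,0))
o=get_obs();print(o["eef_pos"],o["t"])
E
```

```text
t: 18.27
eef_pos: [458.8, -138.8, 158.5]
tool_rot: [[-0.989, -0.151, 0.003], [-0.151, 0.989, 0.001], [-0.003, 0.001, -1.0]]
contact_force: [1.3, -0.4, -0.9]
gripper_width: 0.155
grip_force: 0.0
 knob 151 73.07285020387656 71.98401635893231 [ 462.7 -269.4   68.3] [ 488.7 -245.8   75.5] ((475.25665283203125, -257.0126647949219), 13.461002349853516) [ 476.3 -257.    71.8]
  lower 0.64 [303.6, 277.9] [630.9 -51.6  89.5]
  upper 0.63 [305.1, 230.8] [612.9 -54.  221.3]
 knob 7 64.22574946471904 61.988060294640036 [ 490.  -257.7   59.3] [ 496.  -245.7   67.6] ((493.03961181640625, -251.73696899414062), 6.702539920806885) [ 492.1 -250.4   63. ]
  lower 0.76 [335.6, 243.3] [571.7 -57.1  89.7]
  upper 0.74 [334.8, 231.1] [596.9 -46.  222.3]
scene rec 0.61 [252.5, 220.5] 68 [ 478.1 -256.2   71.5] [ 467.7 -268.2   63.7  487.  -246.8   74.2]
 knob 146 72.96614724910427 71.92260555591326 [ 462.6 -271.6   68.7] [ 490.2 -245.2   74.9] ((476.3160400390625, -258.6417541503906), 14.280543327331543) [ 476.5 -257.4   71.9]
  lower 0.94 [303.1, 278.5] [631.1 -51.6  89.5]
  upper 0.64 [304.2, 231.6] [610.8 -54.  221.1]
[ 458.5 -139.5  156.9] 18.8667
```

```bash
python3 -m pendant '[{"tx":0.03,"ty":-0.2,"tz":0,"wx":0,"wy":0,"wz":0,"gripper":0},{"tx":0.04,"ty":-0.3,"tz":0,"wx":0,"wy":0,"wz":0,"gripper":0},{"tx":0.04,"ty":-0.3,"tz":-0.05,"wx":0,"wy":0,"wz":0,"gripper":0},{"tx":0.03,"ty":-0.25,"tz":-0.1,"wx":0,"wy":0,"wz":0,"gripper":0},{"tx":0.02,"ty":-0.115,"tz":-0.2,"wx":0,"wy":0,"wz":0,"gripper":0},{"tx":0,"ty":0,"tz":-0.2,"wx":0,"wy":0,"wz":0,"gripper":0},{"tx":0,"ty":0,"tz":-0.15,"wx":0,"wy":0,"wz":0,"gripper":0},{"tx":0,"ty":0,"tz":-0.07,"wx":0,"wy":0,"wz":0,"gripper":0},{"tx":0,"ty":0,"tz":0,"wx":0,"wy":0,"wz":0,"gripper":0},{"tx":0,"ty":0,"tz":0,"wx":0,"wy":0,"wz":0,"gripper":0},{"tx":0,"ty":0,"tz":0,"wx":0,"wy":0,"wz":0,"gripper":0}]'
python3 - <<'E'
from h import *
np.set_printoptions(precision=1,suppress=True)
for i in range(4):
    p=imaging.grab_frame("scene")
    for n in ("lower","upper"):
        q,s,at=pts(p,n); print(n,at,np.median(q,0))
for i in range(8): imaging.grab_frame("scene")
p=imaging.grab_frame("scene")
for n in ("lower","upper"):
    q,s,at=pts(p,n); print(n,at,np.median(q,0))
o=get_obs();print(o["eef_pos"],o["contact_force"],o["t"])
a=proj(p,[475,-256,72]);cv2.imwrite("pics/b1.png",cv2.resize(p["pixels"][a[1]-60:a[1]+60,a[0]-60:a[0]+100],(800,600),interpolation=cv2.INTER_CUBIC))
E
```

```text
t: 19.78
eef_pos: [475.1, -256.4, 80.9]
tool_rot: [[-0.989, -0.148, 0.001], [-0.148, 0.989, -0.0], [-0.001, -0.001, -1.0]]
contact_force: [1.6, -0.2, 0.4]
gripper_width: 0.002
grip_force: 0.0
lower [302.9, 277.1] [633.1 -51.1  89.6]
upper [304.1, 229.6] [610.8 -54.7 221.1]
lower [301.9, 277.0] [632.4 -51.1  89.5]
upper [302.7, 232.0] [614.9 -53.5 221.2]Traceback (most recent call last):
  File "<stdin>", line 6, in <module>
    return _ureduce(a, func=_median, keepdims=keepdims, axis=axis, out=out,
                    overwrite_input=overwrite_input)
    axis = _nx.normalize_axis_tuple(axis, nd)
    axis = tuple(normalize_axis_index(ax, ndim, argname) for ax in axis)
    axis = tuple(normalize_axis_index(ax, ndim, argname) for ax in axis)
                 ~~~~~~~~~~~~~~~~~~~~^^^^^^^^^^^^^^^^^^^
numpy.exceptions.AxisError: axis 0 is out of bounds for array of dimension 0
```

Run:
```python
from h import *
ax=np.array([np.cos(np.radians(8.6)),np.sin(np.radians(8.6))])
R=[]
for i in range(24):
    p=imaging.grab_frame("scene")
    C=cloud(p).reshape(-1,3); D=C[:,:2]-[604,-57]; S=np.c_[D@ax,D@[-ax[1],ax[0]],C[:,2]]
    e=S[(S[:,0]>30)&(S[:,0]<130)&(abs(S[:,1])<22)&(S[:,2]>75)&(S[:,2]<115)]
    u=S[(abs(S[:,0])<30)&(abs(S[:,1])<60)&(S[:,2]>212)&(S[:,2]<232)]
    R.append([np.percentile(e[:,0],98),np.median(e[:,2]),np.polyfit(e[:,0],e[:,2],1)[0]*57,np.median(u[:,2]),np.percentile(u[:,0],95)])
print(np.round(R[::2],1))
o=get_obs();print(o["eef_pos"],o["contact_force"],o["t"])
a=proj(p,[475,-256,72]);cv2.imwrite("pics/b1.png",cv2.resize(p["pixels"][a[1]-60:a[1]+60,a[0]-60:a[0]+100],(800,600),interpolation=cv2.INTER_CUBIC))
```

```text
[[104.3  89.   -3.5 221.7  24.8]
 [104.5  89.1  -3.7 221.7  24.7]
 [104.9  89.1  -3.8 221.7  25. ]
 [105.7  89.4  -3.4 221.6  25.1]
 [105.7  89.5  -3.3 221.8  25.3]
 [106.1  89.6  -3.  221.7  25.4]
 [106.   89.7  -3.3 221.7  25.4]
 [105.4  89.4  -3.3 221.8  25.1]
 [104.9  89.1  -3.3 221.7  25.1]
 [104.3  89.1  -3.9 221.6  24.7]
 [104.6  89.1  -3.6 221.7  24.7]
 [104.9  89.1  -3.4 221.6  24.9]]
[ 474.52745109 -256.37494437   79.98933603] [ 0.26311094 -0.18323816  0.10626619] 21.3833
```

View pics/b1.png

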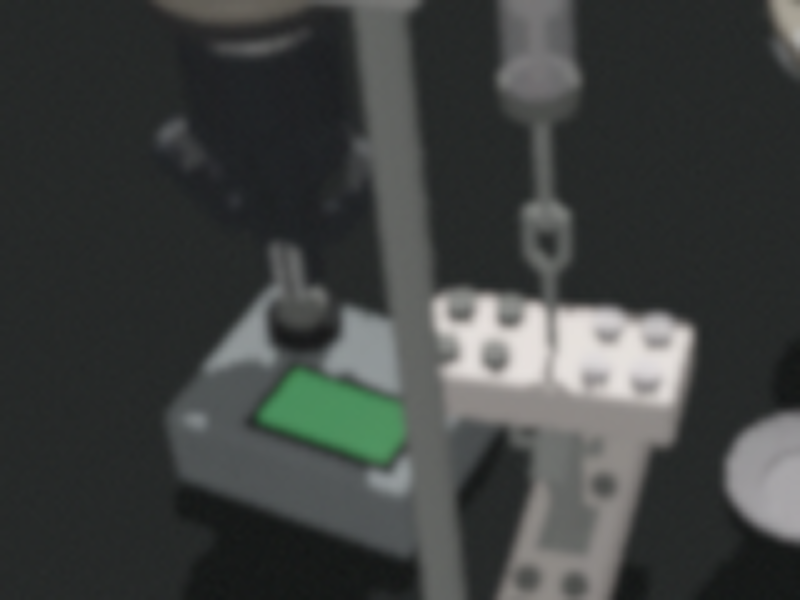

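The fingertips are over the button at (298,300) in the crop. The carriers still swing about ±0.9 mm, so I wait for that to die out.

```bash
Z='{"tx":0,"ty":0,"tz":0,"wx":0,"wy":0,"wz":0,"gripper":0}' ; true
python3 -m pendant '[{"tx":0,"ty":0,"tz":0,"wx":0,"wy":0,"wz":0,"gripper":0},{"tx":0,"ty":0,"tz":0,"wx":0,"wy":0,"wz":0,"gripper":0},{"tx":0,"ty":0,"tz":0,"wx":0,"wy":0,"wz":0,"gripper":0},{"tx":0,"ty":0,"tz":0,"wx":0,"wy":0,"wz":0,"gripper":0},{"tx":0,"ty":0,"tz":0,"wx":0,"wy":0,"wz":0,"gripper":0},{"tx":0,"ty":0,"tz":0,"wx":0,"wy":0,"wz":0,"gripper":0},{"tx":0,"ty":0,"tz":0,"wx":0,"wy":0,"wz":0,"gripper":0},{"tx":0,"ty":0,"tz":0,"wx":0,"wy":0,"wz":0,"gripper":0},{"tx":0,"ty":0,"tz":0,"wx":0,"wy":0,"wz":0,"gripper":0},{"tx":0,"ty":0,"tz":0,"wx":0,"wy":0,"wz":0,"gripper":0},{"tx":0,"ty":0,"tz":0,"wx":0,"wy":0,"wz":0,"gripper":0},{"tx":0,"ty":0,"tz":0,"wx":0,"wy":0,"wz":0,"gripper":0}]' | head -1
python3 -m pendant '[{"tx":0,"ty":0,"tz":0,"wx":0,"wy":0,"wz":0,"gripper":0},{"tx":0,"ty":0,"tz":0,"wx":0,"wy":0,"wz":0,"gripper":0},{"tx":0,"ty":0,"tz":0,"wx":0,"wy":0,"wz":0,"gripper":0},{"tx":0,"ty":0,"tz":0,"wx":0,"wy":0,"wz":0,"gripper":0},{"tx":0,"ty":0,"tz":0,"wx":0,"wy":0,"wz":0,"gripper":0},{"tx":0,"ty":0,"tz":0,"wx":0,"wy":0,"wz":0,"gripper":0},{"tx":0,"ty":0,"tz":0,"wx":0,"wy":0,"wz":0,"gripper":0},{"tx":0,"ty":0,"tz":0,"wx":0,"wy":0,"wz":0,"gripper":0},{"tx":0,"ty":0,"tz":0,"wx":0,"wy":0,"wz":0,"gripper":0},{"tx":0,"ty":0,"tz":0,"wx":0,"wy":0,"wz":0,"gripper":0},{"tx":0,"ty":0,"tz":0,"wx":0,"wy":0,"wz":0,"gripper":0},{"tx":0,"ty":0,"tz":0,"wx":0,"wy":0,"wz":0,"gripper":0}]' | head -1
python3 -m pendant '[{"tx":0,"ty":0,"tz":0,"wx":0,"wy":0,"wz":0,"gripper":0},{"tx":0,"ty":0,"tz":0,"wx":0,"wy":0,"wz":0,"gripper":0},{"tx":0,"ty":0,"tz":0,"wx":0,"wy":0,"wz":0,"gripper":0},{"tx":0,"ty":0,"tz":0,"wx":0,"wy":0,"wz":0,"gripper":0},{"tx":0,"ty":0,"tz":0,"wx":0,"wy":0,"wz":0,"gripper":0},{"tx":0,"ty":0,"tz":0,"wx":0,"wy":0,"wz":0,"gripper":0},{"tx":0,"ty":0,"tz":0,"wx":0,"wy":0,"wz":0,"gripper":0},{"tx":0,"ty":0,"tz":0,"wx":0,"wy":0,"wz":0,"gripper":0},{"tx":0,"ty":0,"tz":0,"wx":0,"wy":0,"wz":0,"gripper":0},{"tx":0,"ty":0,"tz":0,"wx":0,"wy":0,"wz":0,"gripper":0},{"tx":0,"ty":0,"tz":0,"wx":0,"wy":0,"wz":0,"gripper":0},{"tx":0,"ty":0,"tz":0,"wx":0,"wy":0,"wz":0,"gripper":0}]' | head -1
cat > still.py <<'E'
from h import *
ax=np.array([np.cos(np.radians(8.6)),np.sin(np.radians(8.6))])
R=[]
for i in range(20):
    p=imaging.grab_frame("scene")
    C=cloud(p).reshape(-1,3); D=C[:,:2]-[604,-57]; S=np.c_[D@ax,D@[-ax[1],ax[0]],C[:,2]]
    e=S[(S[:,0]>30)&(S[:,0]<130)&(abs(S[:,1])<22)&(S[:,2]>75)&(S[:,2]<115)]
    u=S[(abs(S[:,0])<30)&(abs(S[:,1])<60)&(S[:,2]>212)&(S[:,2]<232)]
    R.append([np.percentile(e[:,0],98),np.median(e[:,2]),np.median(u[:,2]),np.percentile(u[:,0],95)])
print("range",np.ptp(R,0).round(2),np.round(R,1)[:,0],get_obs()["t"])
E
python3 still.py
```

```text
t: 22.38
t: 23.38
t: 24.38
range [1.62 0.66 0.13 0.76] [106.  105.9 106.  105.6 105.4 104.8 105.  104.8 104.7 104.8 104.8 105.2
 105.2 105.7 105.9 106.  106.1 106.1 105.8 106.4] 25.3833
```

```bash
python3 -m pendant '[{"tx":0,"ty":0,"tz":0,"wx":0,"wy":0,"wz":0,"gripper":0},{"tx":0,"ty":0,"tz":0,"wx":0,"wy":0,"wz":0,"gripper":0},{"tx":0,"ty":0,"tz":0,"wx":0,"wy":0,"wz":0,"gripper":0},{"tx":0,"ty":0,"tz":0,"wx":0,"wy":0,"wz":0,"gripper":0},{"tx":0,"ty":0,"tz":0,"wx":0,"wy":0,"wz":0,"gripper":0},{"tx":0,"ty":0,"tz":0,"wx":0,"wy":0,"wz":0,"gripper":0},{"tx":0,"ty":0,"tz":0,"wx":0,"wy":0,"wz":0,"gripper":0},{"tx":0,"ty":0,"tz":0,"wx":0,"wy":0,"wz":0,"gripper":0},{"tx":0,"ty":0,"tz":0,"wx":0,"wy":0,"wz":0,"gripper":0},{"tx":0,"ty":0,"tz":0,"wx":0,"wy":0,"wz":0,"gripper":0},{"tx":0,"ty":0,"tz":0,"wx":0,"wy":0,"wz":0,"gripper":0},{"tx":0,"ty":0,"tz":0,"wx":0,"wy":0,"wz":0,"gripper":0}]' | head -1
python3 -m pendant '[{"tx":0,"ty":0,"tz":0,"wx":0,"wy":0,"wz":0,"gripper":0},{"tx":0,"ty":0,"tz":0,"wx":0,"wy":0,"wz":0,"gripper":0},{"tx":0,"ty":0,"tz":0,"wx":0,"wy":0,"wz":0,"gripper":0},{"tx":0,"ty":0,"tz":0,"wx":0,"wy":0,"wz":0,"gripper":0},{"tx":0,"ty":0,"tz":0,"wx":0,"wy":0,"wz":0,"gripper":0},{"tx":0,"ty":0,"tz":0,"wx":0,"wy":0,"wz":0,"gripper":0},{"tx":0,"ty":0,"tz":0,"wx":0,"wy":0,"wz":0,"gripper":0},{"tx":0,"ty":0,"tz":0,"wx":0,"wy":0,"wz":0,"gripper":0},{"tx":0,"ty":0,"tz":0,"wx":0,"wy":0,"wz":0,"gripper":0},{"tx":0,"ty":0,"tz":0,"wx":0,"wy":0,"wz":0,"gripper":0},{"tx":0,"ty":0,"tz":0,"wx":0,"wy":0,"wz":0,"gripper":0},{"tx":0,"ty":0,"tz":0,"wx":0,"wy":0,"wz":0,"gripper":0}]' | head -1
python3 -m pendant '[{"tx":0,"ty":0,"tz":0,"wx":0,"wy":0,"wz":0,"gripper":0},{"tx":0,"ty":0,"tz":0,"wx":0,"wy":0,"wz":0,"gripper":0},{"tx":0,"ty":0,"tz":0,"wx":0,"wy":0,"wz":0,"gripper":0},{"tx":0,"ty":0,"tz":0,"wx":0,"wy":0,"wz":0,"gripper":0},{"tx":0,"ty":0,"tz":0,"wx":0,"wy":0,"wz":0,"gripper":0},{"tx":0,"ty":0,"tz":0,"wx":0,"wy":0,"wz":0,"gripper":0},{"tx":0,"ty":0,"tz":0,"wx":0,"wy":0,"wz":0,"gripper":0},{"tx":0,"ty":0,"tz":0,"wx":0,"wy":0,"wz":0,"gripper":0},{"tx":0,"ty":0,"tz":0,"wx":0,"wy":0,"wz":0,"gripper":0},{"tx":0,"ty":0,"tz":0,"wx":0,"wy":0,"wz":0,"gripper":0},{"tx":0,"ty":0,"tz":0,"wx":0,"wy":0,"wz":0,"gripper":0},{"tx":0,"ty":0,"tz":0,"wx":0,"wy":0,"wz":0,"gripper":0}]' | head -1
python3 -m pendant '[{"tx":0,"ty":0,"tz":0,"wx":0,"wy":0,"wz":0,"gripper":0},{"tx":0,"ty":0,"tz":0,"wx":0,"wy":0,"wz":0,"gripper":0},{"tx":0,"ty":0,"tz":0,"wx":0,"wy":0,"wz":0,"gripper":0},{"tx":0,"ty":0,"tz":0,"wx":0,"wy":0,"wz":0,"gripper":0},{"tx":0,"ty":0,"tz":0,"wx":0,"wy":0,"wz":0,"gripper":0},{"tx":0,"ty":0,"tz":0,"wx":0,"wy":0,"wz":0,"gripper":0},{"tx":0,"ty":0,"tz":0,"wx":0,"wy":0,"wz":0,"gripper":0},{"tx":0,"ty":0,"tz":0,"wx":0,"wy":0,"wz":0,"gripper":0},{"tx":0,"ty":0,"tz":0,"wx":0,"wy":0,"wz":0,"gripper":0},{"tx":0,"ty":0,"tz":0,"wx":0,"wy":0,"wz":0,"gripper":0},{"tx":0,"ty":0,"tz":0,"wx":0,"wy":0,"wz":0,"gripper":0},{"tx":0,"ty":0,"tz":0,"wx":0,"wy":0,"wz":0,"gripper":0}]' | head -1
python3 -m pendant '[{"tx":0,"ty":0,"tz":0,"wx":0,"wy":0,"wz":0,"gripper":0},{"tx":0,"ty":0,"tz":0,"wx":0,"wy":0,"wz":0,"gripper":0},{"tx":0,"ty":0,"tz":0,"wx":0,"wy":0,"wz":0,"gripper":0},{"tx":0,"ty":0,"tz":0,"wx":0,"wy":0,"wz":0,"gripper":0},{"tx":0,"ty":0,"tz":0,"wx":0,"wy":0,"wz":0,"gripper":0},{"tx":0,"ty":0,"tz":0,"wx":0,"wy":0,"wz":0,"gripper":0},{"tx":0,"ty":0,"tz":0,"wx":0,"wy":0,"wz":0,"gripper":0},{"tx":0,"ty":0,"tz":0,"wx":0,"wy":0,"wz":0,"gripper":0},{"tx":0,"ty":0,"tz":0,"wx":0,"wy":0,"wz":0,"gripper":0},{"tx":0,"ty":0,"tz":0,"wx":0,"wy":0,"wz":0,"gripper":0},{"tx":0,"ty":0,"tz":0,"wx":0,"wy":0,"wz":0,"gripper":0},{"tx":0,"ty":0,"tz":0,"wx":0,"wy":0,"wz":0,"gripper":0}]' | head -1
python3 -m pendant '[{"tx":0,"ty":0,"tz":0,"wx":0,"wy":0,"wz":0,"gripper":0},{"tx":0,"ty":0,"tz":0,"wx":0,"wy":0,"wz":0,"gripper":0},{"tx":0,"ty":0,"tz":0,"wx":0,"wy":0,"wz":0,"gripper":0},{"tx":0,"ty":0,"tz":0,"wx":0,"wy":0,"wz":0,"gripper":0},{"tx":0,"ty":0,"tz":0,"wx":0,"wy":0,"wz":0,"gripper":0},{"tx":0,"ty":0,"tz":0,"wx":0,"wy":0,"wz":0,"gripper":0},{"tx":0,"ty":0,"tz":0,"wx":0,"wy":0,"wz":0,"gripper":0},{"tx":0,"ty":0,"tz":0,"wx":0,"wy":0,"wz":0,"gripper":0},{"tx":0,"ty":0,"tz":0,"wx":0,"wy":0,"wz":0,"gripper":0},{"tx":0,"ty":0,"tz":0,"wx":0,"wy":0,"wz":0,"gripper":0},{"tx":0,"ty":0,"tz":0,"wx":0,"wy":0,"wz":0,"gripper":0},{"tx":0,"ty":0,"tz":0,"wx":0,"wy":0,"wz":0,"gripper":0}]' | head -1
sed -i 's/range(20)/range(11)/' still.py; python3 still.py
```

```text
t: 26.38
t: 27.38
t: 28.38
t: 29.38
t: 30.38
t: 31.38
range [0.75 0.48 0.22 0.51] [105.4 105.8 105.7 106.1 106.1 105.9 105.9 105.8 106.  105.6 105.4] 31.9333
```

```bash
python3 -m pendant '[{"tx":0,"ty":0,"tz":-0.03,"wx":0,"wy":0,"wz":0,"gripper":0},{"tx":0,"ty":0,"tz":-0.03,"wx":0,"wy":0,"wz":0,"gripper":0},{"tx":0,"ty":0,"tz":-0.02,"wx":0,"wy":0,"wz":0,"gripper":0},{"tx":0,"ty":0,"tz":-0.02,"wx":0,"wy":0,"wz":0,"gripper":0},{"tx":0,"ty":0,"tz":-0.02,"wx":0,"wy":0,"wz":0,"gripper":0},{"tx":0,"ty":0,"tz":-0.02,"wx":0,"wy":0,"wz":0,"gripper":0},{"tx":0,"ty":0,"tz":0,"wx":0,"wy":0,"wz":0,"gripper":0},{"tx":0,"ty":0,"tz":0,"wx":0,"wy":0,"wz":0,"gripper":0}]'; python3 f.py 2
```

```text
t: 32.6
eef_pos: [474.4, -256.4, 66.1]
tool_rot: [[-0.989, -0.147, -0.0], [-0.147, 0.989, 0.0], [0.0, 0.0, -1.0]]
contact_force: [-1.5, 1.7, 7.1]
gripper_width: -0.001
grip_force: 3.3
F [-2.39  1.41  6.86] sd [0.53 0.16 0.69] M [ 0.361  0.463 -0.018] [0.006 0.012 0.003] tcp [ 474.5 -256.4   66.1] 32.7
```

```bash
python3 -m pendant '[{"tx":0,"ty":0,"tz":-0.01,"wx":0,"wy":0,"wz":0,"gripper":0},{"tx":0,"ty":0,"tz":-0.005,"wx":0,"wy":0,"wz":0,"gripper":0},{"tx":0,"ty":0,"tz":0,"wx":0,"wy":0,"wz":0,"gripper":0},{"tx":0,"ty":0,"tz":0,"wx":0,"wy":0,"wz":0,"gripper":0},{"tx":0,"ty":0,"tz":0,"wx":0,"wy":0,"wz":0,"gripper":0}]'
```

```text
t: 33.12
eef_pos: [474.6, -256.4, 65.6]
tool_rot: [[-0.989, -0.147, 0.001], [-0.147, 0.989, 0.001], [-0.001, 0.0, -1.0]]
contact_force: [-8.5, 5.3, 30.2]
gripper_width: 0.004
grip_force: 15.0
```

The button is bottomed, at 30 N against the stop. I retreat straight up.

```bash
python3 -m pendant '[{"tx":0,"ty":0,"tz":0.03,"wx":0,"wy":0,"wz":0,"gripper":0},{"tx":0,"ty":0,"tz":0.06,"wx":0,"wy":0,"wz":0,"gripper":0},{"tx":0,"ty":0,"tz":0.15,"wx":0,"wy":0,"wz":0,"gripper":0},{"tx":0,"ty":0,"tz":0.25,"wx":0,"wy":0,"wz":0,"gripper":0},{"tx":0,"ty":0,"tz":0.25,"wx":0,"wy":0,"wz":0,"gripper":0},{"tx":0,"ty":0,"tz":0.15,"wx":0,"wy":0,"wz":0,"gripper":0},{"tx":0,"ty":0,"tz":0.05,"wx":0,"wy":0,"wz":0,"gripper":0},{"tx":0,"ty":0,"tz":0,"wx":0,"wy":0,"wz":0,"gripper":0},{"tx":0,"ty":0,"tz":0,"wx":0,"wy":0,"wz":0,"gripper":0},{"tx":0,"ty":0,"tz":0,"wx":0,"wy":0,"wz":0,"gripper":0}]'
sed -i 's/range(11)/range(3)/' still.py; python3 still.py; python3 -c "from workcell import env; print(env.hand_in())"
```

```text
t: 33.95
eef_pos: [474.0, -256.1, 157.5]
tool_rot: [[-0.989, -0.147, -0.001], [-0.147, 0.989, 0.0], [0.001, 0.001, -1.0]]
contact_force: [-0.4, -0.1, -0.3]
gripper_width: 0.0
grip_force: 0.0
range [0.2  0.16 0.18 0.24] [104.9 104.9 105.1] 34.1
the job is handed in; nothing more can be done
None
```

The long carrier hangs by its hook from the small carrier's loop, let go with the hand force near zero. I then pressed the record button to its stop once the swing had died to about ±0.4 mm, and handed the job in at 34 s with the arm clear (no verdict came back).

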